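Move the seasonings to the new rack in order, counted from the red end

TASK

Move the three spice jars and the salt shaker from the dark wooden rack to the blue rack, one in each cell, in the same order counted from the red end: what stands next to the red end of the wooden rack goes next to the red end of the blue rack, and so on (the blue rack stands the other way round). Keep them upright, and leave each standing flat on the floor of its cell.

Things in the scene. Friction and masses are not known exactly. Their poses are not given: they have to be found in the camera images.
- yellow_jar_centre (a point): Loose spice jar with a yellow cap, round, 45 mm across, 100 mm tall, about 0.1 kg. The point is its centre, half-way up (50 mm above its foot), z along its axis. It starts upright in a cell of the old rack.
- blue_jar_centre (a point): Loose spice jar with a white cap and a dark blue label (dark blue patch on the cap), round, 47 mm across, 98 mm tall, about 0.1 kg. The point is its centre, half-way up (49 mm above its foot), z along its axis. It starts upright in a cell of the old rack.
- green_jar_centre (a point): Loose spice jar with a white cap and a green label (green patch on the cap), round, 43 mm across, 100 mm tall, about 0.1 kg. The point is its centre, half-way up (50 mm above its foot), z along its axis. It starts upright in a cell of the old rack.
- salt_centre (a point): Loose salt shaker, clear with grey contents and a grey domed top (top part 34 mm across above 70 mm height), round, 44 mm across, 90 mm tall, about 0.1 kg. The point is its centre, half-way up (45 mm above its foot), z along its axis. It starts upright in a cell of the old rack.
- yellow_jar_pad: Thin fixed cork pad, 58 x 58 x 3 mm, lying in the old rack's cell in which the spice jar with a yellow cap stands at the start; it stays there and so shows that cell. Origin: centre of its underside, 8 mm above the worktop. All four pads look alike.
- blue_jar_pad: Thin fixed cork pad, 58 x 58 x 3 mm, lying in the old rack's cell in which the spice jar with a white cap and a dark blue label stands at the start; it stays there and so shows that cell. Origin: centre of its underside, 8 mm above the worktop. All four pads look alike.
- green_jar_pad: Thin fixed cork pad, 58 x 58 x 3 mm, lying in the old rack's cell in which the spice jar with a white cap and a green label stands at the start; it stays there and so shows that cell. Origin: centre of its underside, 8 mm above the worktop. All four pads look alike.
- salt_pad: Thin fixed cork pad, 58 x 58 x 3 mm, lying in the old rack's cell in which the salt shaker stands at the start; it stays there and so shows that cell. Origin: centre of its underside, 8 mm above the worktop. All four pads look alike.
- old_rack: Fixed dark wood rack, 80 x 322 x 28 mm: row of four cells, each 66 x 66 mm inside, floor 8 mm above the worktop, 6 mm walls with tops at 24 mm; bright red block at one end. Origin: centre of underside. y runs along the row towards the red end, z up. Cell centres at y = 0.108 (by the red end), 0.036, -0.036, -0.108 m, x = 0. At the start one jar stands in each cell on a cork pad (pad top 11 mm above the worktop).
- new_rack: Fixed blue painted rack, 80 x 322 x 28 mm: row of four cells, each 66 x 66 mm inside, floor 8 mm above the worktop, 6 mm walls with tops at 24 mm; bright red block at one end. Origin: centre of underside. y runs along the row towards the red end, z up. Cell centres at y = 0.108 (by the red end), 0.036, -0.036, -0.108 m, x = 0. Empty at the start, no pads. Its red end points the opposite way to the old rack's. A wall cabinet overhangs the back, 0.38 m up.
Not all that is in view belongs to the job. Leave any pink or purple look-alike of the part that bears blue_jar_centre alone.

How it is judged:
By the outcome, as a careful person would: the job done as asked, in the order asked, and still so for the second after the job is handed in, with the robot touching nothing.
It also fails if it takes over 104 s, if anything falls off the work surface, if the arm or the gripper's body presses on something with over 40 N, if the wrist force passes 120 N, or if a joint passes its speed limit or range.

ROBOT

A 6-joint arm with a two-finger parallel gripper is mounted at the origin on a cart in front of the work surface, level with it; the furniture and walls round the work are solid. World frame = base frame: x ahead of the robot, y to its left, z up, the work surface at z = 0. Lengths are in m, angles in degrees, forces in N, time in s.
With the tool pointing down it reaches from about 0.4 to 0.825 m from the base axis. Payload 7 kg.
Tool frame: the origin (TCP) lies on the centre line of the jaws, within the pads' length; the fingertips stand 25 mm ahead of it and the grasp point (between the pads) lies 6 mm ahead of it; z points along the fingers, y is the line along which they close (so a half turn about z gives the same grasp; the last joint's range is limited). The gripper opens to 88 mm and grips with 3 to 60 N. Pads are 19 mm wide; open, the fingers measure 130 mm over their backs; the gripper's body (78 mm by 193 mm) begins 47 mm behind the grasp point.
Start: joints at [-60.556, 20.546, 0.682, 0, -70.136, -16.507], TCP at [0.151, -0.658, 0.252] pointing down, gripper open.
Joint ranges: [-176.03, 176.03], [-82.01, 121.73], [-58.28, 71.71], [-173.87, 95.51], [-174.79, -0.11], [-173.66, 173.66]. Speed limits (degrees/s): [136.94, 136.94, 172.46, 180, 180, 180].

INTERFACE

Orientations are given as [roll, pitch, yaw] about the fixed x, y, z axes, in that order (R = Rz(yaw) Ry(pitch) Rx(roll)).
In Python, from workcell import r, cams gives the robot as it stands.
- The arm moves only by the tool servo_tool, never from a script. Its argument "motion" is a list of rows, each a list of 3 entries, a list of its own where there are three numbers: the shift along the tool's x, y, z in mm, then the turn about the tool's z in rad, then the closure in counts, from 0 (fully open) to 255 (shut). In form: [[[tx, ty, tz], yaw, claw], ...]. A call has 1 to 8 rows; each row shifts and turns the commanded pose from where the row before left it, along the tool's axes as they then stand; what a row does not reach is not made up. A row lasts 1/10 s, in which the tool goes at most 50 mm and 8.59 degrees, less where a joint would pass 70% of its speed; a pose out of reach is approached as far as the arm can. A call is refused whole if a number of a shift passes 50 or a number of a turn 0.15, either way. A call with a gripper value outside its range is refused whole. The fingers move at their own pace and stop on an object; "newtons" is the grip in N (left out, the last holds). Time passes only in rows, so rows that do not move let the fingers close. It gives the time, the measured TCP pose, the force, the opening and the grip force at its end, in the units of the state.
- r.get_state(): the state, without advancing time (a new reading comes with each control period).
- cams.capture(name): name is "scene" or "side" or "wrist"; returns (picture, depth): 400x640x3 uint8, blue, green, red; 400x640 float32, m along the optical axis (not along the pixel's ray), 0 where there is no reading.
- cams.get_calibration(name): a dict with "camera_matrix" (3x3 intrinsics, pixels), "world_from_camera" (4x4, takes a point from camera to world coordinates). Camera axes: x right, y down, z forward; pixel columns grow to the right and rows downward; lengths in m; the calibration is good to about 2 mm. A picture is of the moment at which its call begins: read the wrist's pose just before it. get_calibration takes no time and is no camera call; for the wrist camera it gives the pose at the moment of the call.
- r.hand_in(): hands the job in; it is judged then, once.
The state is a dict: "t": time; "joints": joint angles; "qvel": joint speeds; "joint_torque": joint torques, N m; "eef_pos": TCP position; "ee_rot": TCP orientation; "ft_force": force on the tool from outside, world axes, zero at the start; "torque": the same for the moment, N m; "grip_width": finger opening in m; "grasp_force": force on a finger pad.
Only numpy, scipy, OpenCV 4.12 (cv2) and the standard library are available. Lean on these libraries where they do the work, as an engineer would, in place of code of your own. Each camera call takes 0.05 s, during which the arm holds its last target. There are 200 camera calls.

## Working session

There is one attempt and no reset: what is moved stays moved. The work goes in short steps, Python scripts to look and compute and a tool call to move; the robot and the scene stay as the last step left them, time stands still between calls to the robot, and variables do not carry over. Pictures are saved under pics/ and viewed, at most 14 in all, crops included, and the job is handed in when it is done.

Besides the shell and the picture viewer there is one more tool, called after "Call:" by a JSON object that holds its "op" and its "data". servo_tool: Moves the arm, as the interface text tells. Its arguments: {"type":"object","properties":{"motion":{"type":"array"},"newtons":{"type":"number"}},"required":["motion"]}

```bash
mkdir -p pics; ls; python3 - <<'E'
from workcell import r, cams
import cv2
for n in("scene","side"):
    p,d=cams.capture(n); cv2.imwrite(f"pics/{n}0.png",p)
    c=cams.get_calibration(n); print(n,c["camera_matrix"].round(1).tolist(),c["world_from_camera"].round(3).tolist())
print(r.get_state())
E
```

```text
pics
scene [[393.3, 0.0, 320.0], [0.0, 393.3, 200.7], [0.0, 0.0, 1.0]] [[0.816, -0.336, 0.471, 0.018], [-0.578, -0.472, 0.666, -0.666], [-0.002, -0.815, -0.579, 0.591], [0.0, 0.0, 0.0, 1.0]]
side [[399.0, 0.0, 324.1], [0.0, 399.0, 191.9], [0.0, 0.0, 1.0]] [[1.0, -0.005, 0.022, 0.414], [-0.019, -0.648, 0.762, -0.838], [0.011, -0.762, -0.648, 0.746], [0.0, 0.0, 0.0, 1.0]]
{'t': 0.1, 'joints': array([-6.05588547e+01,  2.05875906e+01,  6.39911079e-01, -1.60154435e-02,
       -7.01349907e+01, -1.65056738e+01]), 'qvel': array([ 0.0146432 , -0.05135327,  0.19113949,  0.10818094, -0.07411029,
        0.01622963]), 'joint_torque': array([-2.96135586e-03, -5.84165668e+01,  2.93752956e+01,  7.01543793e+00,
        1.02065282e-02, -5.99371629e-05]), 'eef_pos': array([ 0.15097297, -0.65750645,  0.25072557]), 'ee_rot': array([ 1.79916459e+02, -9.05346019e-03, -1.67069975e+02]), 'ft_force': array([-0.35280218, -0.09016974,  0.05241635]), 'torque': array([ 0.01069096,  0.03429547, -0.0022562 ]), 'grasp_force': 0.0, 'grip_width': 0.08812194953367196}
```

View pics/scene0.png

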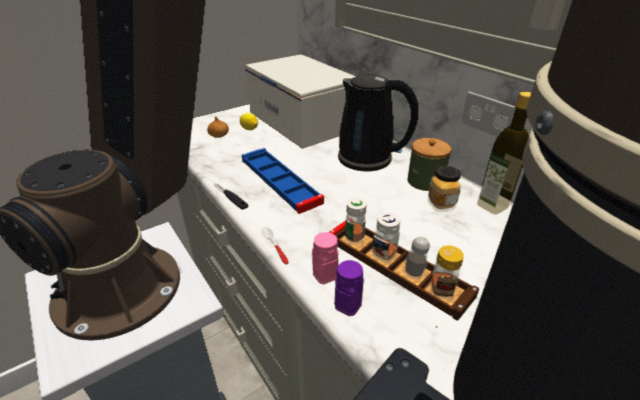

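View pics/side0.png

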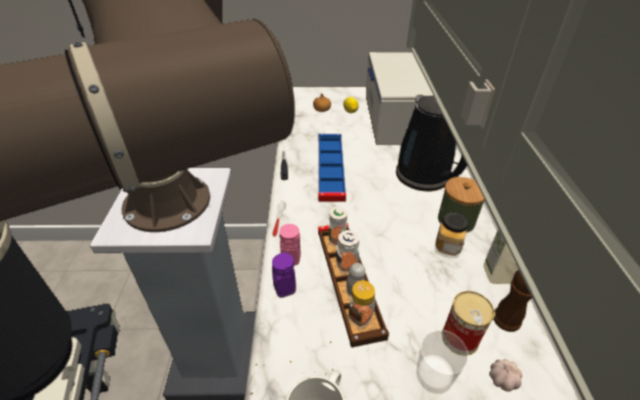

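The side view shows the old rack with its red end at (325,230) and its dark end at (370,335). From red, the order looks like green (338,215), blue (348,240), salt (357,275), yellow (363,295). The new rack's red end is at (332,196), so it faces the opposite way. The pink (290,240) and purple (284,272) look-alikes stand beside the old rack.

```bash
cat > h.py <<'E'
from workcell import r, cams
import cv2, numpy as np
def cloud(n):
    p,d=cams.capture(n); c=cams.get_calibration(n); K=c["camera_matrix"]; T=c["world_from_camera"]
    v,u=np.mgrid[0:400,0:640]
    X=np.stack([(u-K[0,2])/K[0,0]*d,(v-K[1,2])/K[1,1]*d,d],-1)@T[:3,:3].T+T[:3,3]
    X[d==0]=np.nan
    return p,X
E
python3 - <<'E'
from h import *
for n in("scene","side"):
    p,X=cloud(n); hsv=cv2.cvtColor(p,cv2.COLOR_BGR2HSV); H,S,V=cv2.split(hsv)
    z=X[...,2]; ws=(X[...,0]>.2)&(X[...,0]<.9)
    print(n)
    B=(H>100)&(H<125)&(S>130)&(V>50)&(z<.045)&ws
    R=((H<6)|(H>174))&(S>170)&(V>90)&(z<.05)&ws
    P=(H>135)&(H<175)&(S>70)&ws&(z>.02)
    for nm,m in(("blue",B),("red",R),("pinkpurple",P)):
        k,l,st,ce=cv2.connectedComponentsWithStats(m.astype(np.uint8))
        for i in range(1,k):
            if st[i,4]<40: continue
            q=X[l==i]; rr=cv2.minAreaRect(q[:,:2].astype(np.float32)*1000)
            print(nm,ce[i].round(),st[i,4],"mean",np.nanmean(q,0).round(3),"zmax",np.nanmax(q[:,2]).round(3),"rect",np.round(rr[0]),np.round(rr[1]),round(rr[2],1))
    T=(z>.088)&(z<.125)&ws&(X[...,1]<0.05)&(X[...,1]>-.6)&(X[...,0]<.72)
    k,l,st,ce=cv2.connectedComponentsWithStats(T.astype(np.uint8))
    for i in range(1,k):
        if st[i,4]<40: continue
        q=X[l==i]; q=q[q[:,2]>np.percentile(q[:,2],98)-.012]
        c,rad=cv2.minEnclosingCircle(q[:,:2].astype(np.float32)*1000)
        print("top",ce[i].round(),st[i,4],np.round(c),round(rad),q[:,2].max().round(3),p[l==i].mean(0).round())
    # overhead obstacles
    O=(z>.3)&(z<.6)&(X[...,0]>.45)&(X[...,1]>-.6)
    if O.any(): print("over", np.nanpercentile(X[O],[1,50],axis=0).round(3))
    big=np.hstack([p[180:340,220:400]]) if n=="side" else p[180:320,300:490]
    cv2.imwrite(f"pics/{n}_crop.png",cv2.resize(big,None,fx=3.5,fy=3.5,interpolation=cv2.INTER_CUBIC))
E
```

```text
scene
blue [279. 177.] 1736 mean [0.461 0.163 0.014] zmax 0.029 rect [459. 161.] [302.  76.] 89.5
red [310. 203.] 250 mean [ 0.454 -0.003  0.02 ] zmax 0.031 rect [458.  -0.] [14. 76.] 88.5
red [339. 228.] 83 mean [ 0.45  -0.128  0.027] zmax 0.031 rect [ 450. -126.] [52. 12.] 12.2
red [282. 255.] 62 mean [ 0.309 -0.112  0.008] zmax 0.013 rect [ 310. -108.] [52.  8.] 81.0
pinkpurple [338. 271.] 2177 mean [ 0.34  -0.265  0.071] zmax 0.101 rect [ 346. -253.] [136.  48.] 83.6
top [377. 138.] 47 [714.  46.] 5 0.124 [13. 12. 12.]
top [442. 176.] 86 [ 717. -180.] 22 0.101 [22. 29. 34.]
top [356. 207.] 345 [ 468. -164.] 23 0.113 [153. 169. 169.]
top [389. 223.] 442 [ 486. -241.] 24 0.112 [162. 170. 176.]
top [325. 241.] 377 [ 354. -208.] 24 0.101 [155. 125. 219.]
top [420. 243.] 195 [ 497. -315.] 16 0.102 [154. 165. 169.]
top [450. 257.] 558 [ 505. -379.] 23 0.115 [ 51. 141. 177.]
top [350. 270.] 477 [ 344. -296.] 24 0.1 [156.  55. 123.]
over [[ 0.547 -0.372  0.303]
 [ 0.656 -0.181  0.421]]
side
blue [331. 163.] 1245 mean [0.462 0.167 0.011] zmax 0.029 rect [461. 165.] [288.  70.] 89.5
red [332. 197.] 194 mean [ 0.459 -0.003  0.018] zmax 0.031 rect [459.  -2.] [70. 12.] 0.2
pinkpurple [286. 259.] 1308 mean [ 0.35  -0.27   0.075] zmax 0.101 rect [ 349. -254.] [135.  46.] 84.5
top [338. 215.] 291 [ 468. -163.] 23 0.113 [158. 177. 180.]
top [445. 222.] 60 [ 718. -181.] 19 0.101 [37. 45. 51.]
top [289. 231.] 273 [ 355. -206.] 24 0.101 [162. 138. 231.]
top [349. 240.] 383 [ 486. -240.] 24 0.112 [165. 177. 186.]
top [283. 262.] 343 [ 344. -294.] 24 0.101 [150.  59. 125.]
top [358. 269.] 175 [ 501. -315.] 17 0.101 [148. 160. 168.]
top [363. 292.] 489 [ 504. -378.] 23 0.115 [ 54. 147. 187.]
top [468. 311.] 1029 [ 705. -418.] 38 0.111 [119. 165. 187.]
top [445. 352.] 247 [ 637. -494.] 42 0.095 [167. 177. 193.]
top [318. 384.] 422 [ 413. -561.] 46 0.102 [169. 184. 190.]
over [[ 0.574 -0.598  0.315]
 [ 0.65  -0.464  0.51 ]]
```

View pics/scene_crop.png

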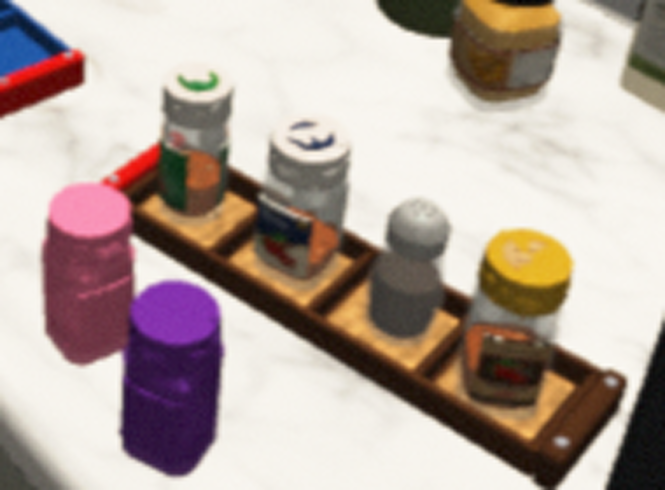

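The crop confirms the order from red: green cap patch, dark blue patch, salt, yellow. Three things could be the blue jar: pink (325,241), purple (350,270) and the white-capped one with the dark blue patch (389,223). The last one fits the description and stands in the rack. Next I write a planning helper and go above the racks.

```bash
cat >> h.py <<'E'
from scipy.spatial.transform import Rotation as Ro
def plan(target, yaw=None, n=8, start=None):
    """rows to take the TCP (tool down) from the state to target (m), world yaw deg, in n rows"""
    s=r.get_state()
    p,y=(s["eef_pos"],s["ee_rot"][2]) if start is None else start
    t=np.array(target,float); yt=y if yaw is None else yaw
    dy=(yt-y+180)%360-180; st=(t-p)/n*1000; rows=[]
    for i in range(n):
        R=Ro.from_euler("xyz",[180,0,y+dy*i/n],degrees=True).as_matrix()
        rows.append([list((R.T@st).round(1)), round(float(-np.radians(dy/n)),4)])
    print(n,"rows" ,"pos",np.round(p,4),"yaw",round(y,2)); print(rows if abs(dy)>.3 else rows[0], "turn total",round(dy,2))
E
python3 -c "
from h import *
plan((.49,-.33,.25),-80.3,12)"
```

```text
12 rows pos [ 0.1511 -0.6576  0.251 ] yaw -167.06
[[[np.float64(-33.6), np.float64(20.3), np.float64(0.1)], -0.1262], [[np.float64(-35.9), np.float64(15.9), np.float64(0.1)], -0.1262], [[np.float64(-37.6), np.float64(11.2), np.float64(0.1)], -0.1262], [[np.float64(-38.8), np.float64(6.4), np.float64(0.1)], -0.1262], [[np.float64(-39.3), np.float64(1.5), np.float64(0.1)], -0.1262], [[np.float64(-39.1), np.float64(-3.5), np.float64(0.1)], -0.1262], [[np.float64(-38.4), np.float64(-8.4), np.float64(0.1)], -0.1262], [[np.float64(-37.0), np.float64(-13.1), np.float64(0.1)], -0.1262], [[np.float64(-35.1), np.float64(-17.7), np.float64(0.1)], -0.1262], [[np.float64(-32.6), np.float64(-22.0), np.float64(0.1)], -0.1262], [[np.float64(-29.6), np.float64(-25.9), np.float64(0.1)], -0.1262], [[np.float64(-26.1), np.float64(-29.4), np.float64(0.1)], -0.1262]] turn total 86.76
```

Call:
{"op": "servo_tool", "data": {"motion": [[[-33.6, 20.3, 0], -0.126, 0], [[-36, 16, 0], -0.126, 0], [[-37.6, 11.2, 0], -0.126, 0], [[-38.8, 6.4, 0], -0.126, 0], [[-39.3, 1.5, 0], -0.126, 0], [[-39, -3.5, 0], -0.126, 0], [[-38.4, -8.4, 0], -0.126, 0], [[-37, -13, 0], -0.126, 0]], "newtons": 15}}

```text
t: 1.0
eef_pos: [0.378, -0.4382, 0.2516]
ee_rot: [-180.0, 0.0, -109.0]
ft_force: [1.3, -1.0, 0.7]
grip_width: 0.0874
grasp_force: 0.0
```

Call:
{"op": "servo_tool", "data": {"motion": [[[-35, -17.7, 0], -0.126, 0], [[-32.6, -22, 0], -0.126, 0], [[-29.6, -26, 0], -0.126, 0], [[-26, -29.4, 0], -0.126, 0], [[0, 0, 0], 0, 0], [[0, 0, 0], 0, 0]]}}

```text
t: 1.6
eef_pos: [0.491, -0.3298, 0.2512]
ee_rot: [180.0, 0.0, -80.4]
ft_force: [0.3, -0.4, 0.3]
grip_width: 0.0875
grasp_force: 0.0
```

```bash
python3 - <<'E'
from h import *
s=r.get_state(); print(s["t"],s["eef_pos"],s["ee_rot"],s["joints"].round(1))
p,X=cloud("wrist"); cv2.imwrite("pics/w1.png",p)
c=cams.get_calibration("wrist"); print(c["world_from_camera"].round(3).tolist())
E
```

```text
1.6 [ 0.49097584 -0.32977752  0.25124305] [ 1.79970436e+02  1.87872373e-02 -8.03582479e+01] [-15.   12.8 -10.2  -0.  -67.   24.6]
[[-0.986, -0.159, -0.049, 0.504], [-0.166, 0.941, 0.295, -0.411], [-0.001, 0.299, -0.954, 0.385], [0.0, 0.0, 0.0, 1.0]]
```

View pics/w1.png

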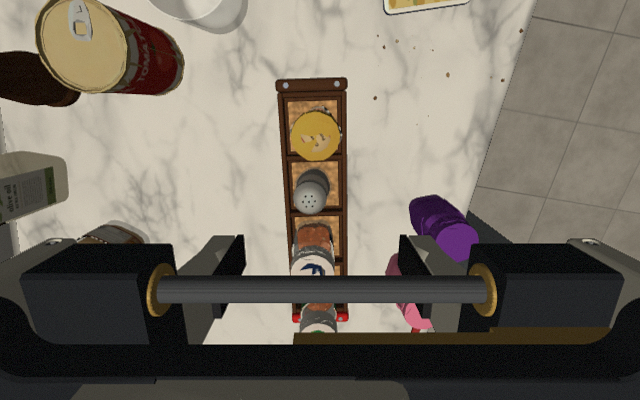

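The wrist view shows yellow (317,135), salt (313,193), blue (315,262) and green (318,320), with the gripper aligned with the row. Now I measure the jars and the rack from here.

```bash
python3 - <<'E'
from h import *
p,X=cloud("wrist"); z=X[...,2]
m=(z>.088)&(z<.13)&(X[...,0]>.44)&(X[...,0]<.55)&(X[...,1]<-.12)&(X[...,1]>-.43)
k,l,st,ce=cv2.connectedComponentsWithStats(m.astype(np.uint8))
for i in range(1,k):
    if st[i,4]<100: continue
    q=X[l==i]; c,rad=cv2.minEnclosingCircle(q[:,:2].astype(np.float32)*1000)
    print(ce[i].round(),st[i,4],np.round(c,1),round(rad,1),q[:,2].max().round(3))
hsv=cv2.cvtColor(p,cv2.COLOR_BGR2HSV)
w=(z>.012)&(z<.035)&(X[...,0]>.4)&(X[...,0]<.6)&(X[...,1]<-.12)
k,l,st,ce=cv2.connectedComponentsWithStats(w.astype(np.uint8))
i=1+st[1:,4].argmax(); q=X[l==i]; print("rack",cv2.minAreaRect(q[:,:2].astype(np.float32)*1000))
plan((.505,-.378,.10),-80.0,4)
E
```

```text
[314. 135.] 1975 [ 505.4 -380.8] 22.4 0.115
[309. 198.] 849 [ 500.9 -316.3] 17.1 0.102
[312. 262.] 1098 [ 486.1 -243.4] 23.8 0.112
[318. 322.] 676 [ 467.4 -165.2] 21.5 0.113
rack ((496.5251770019531, -311.544677734375), (78.77117919921875, 247.6755828857422), 11.060372352600098)
4 rows pos [ 0.49   -0.3308  0.2514] yaw -80.49
[[[np.float64(12.2), np.float64(-1.7), np.float64(37.9)], -0.0021], [[np.float64(12.3), np.float64(-1.7), np.float64(37.9)], -0.0021], [[np.float64(12.3), np.float64(-1.7), np.float64(37.9)], -0.0021], [[np.float64(12.3), np.float64(-1.7), np.float64(37.9)], -0.0021]] turn total 0.49
```

Call:
{"op": "servo_tool", "data": {"motion": [[[25, -4, 20], -0.01, 0], [[26, -4, 30], 0, 0], [[0, 0, 40], 0, 0], [[0, 0, 40], 0, 0], [[0, 0, 38], 0, 0], [[0, 0, 0], 0, 0], [[0, 0, 0], 0, 0]]}}

```text
t: 2.4
eef_pos: [0.5065, -0.3804, 0.084]
ee_rot: [179.9, 0.0, -79.9]
ft_force: [0.5, -1.0, 0.7]
grip_width: 0.0878
grasp_force: 0.0
```

```bash
python3 -c "
from h import *
s=r.get_state(); print(s['ft_force'],s['joints'].round(1))
plan((.505,-.380,.082),-79.5,1)"
```

```text
[ 0.52965082 -1.00618218  0.66660034] [-19.3  25.2 -16.2   0.  -48.7  29.3]
1 rows pos [ 0.5065 -0.3804  0.084 ] yaw -79.92
[[[np.float64(-0.7), np.float64(1.4), np.float64(2.0)], -0.0073]] turn total 0.42
```

Call:
{"op": "servo_tool", "data": {"motion": [[[-0.7, -1.4, 2], -0.007, 255], [[0, 0, 0], 0, 255], [[0, 0, 0], 0, 255], [[0, 0, 0], 0, 255], [[0, 0, 0], 0, 255], [[0, 0, 0], 0, 255], [[0, 0, 0], 0, 255], [[0, 0, 0], 0, 255]], "newtons": 15}}

```text
t: 3.2
eef_pos: [0.5083, -0.3786, 0.082]
ee_rot: [180.0, -0.0, -79.4]
ft_force: [-2.6, 0.4, 5.6]
grip_width: 0.05
grasp_force: 15.0
```

Call:
{"op": "servo_tool", "data": {"motion": [[[0, 0, 0], 0, 255], [[0, 0, 0], 0, 255]]}}

```text
t: 3.4
eef_pos: [0.5083, -0.3786, 0.082]
ee_rot: [180.0, -0.0, -79.4]
ft_force: [-1.3, -0.1, 4.9]
grip_width: 0.0501
grasp_force: 15.0
```

```bash
python3 -c "
from h import *
p,X=cloud('wrist'); cv2.imwrite('pics/w2.png',p); print(r.get_state()['grip_width'])
z=X[...,2]; m=(z>.1)&(z<.13)&(X[...,0]>.44)&(X[...,0]<.55)&(X[...,1]<-.34)&(X[...,1]>-.43)
print(m.sum(), z[m].min(),z[m].max(), X[m].mean(0))"
```

```text
0.049937496795685994
6735 0.10001011718097134 0.1299969112846311 [ 0.50869056 -0.38618564  0.1124598 ]
```

View pics/w2.png

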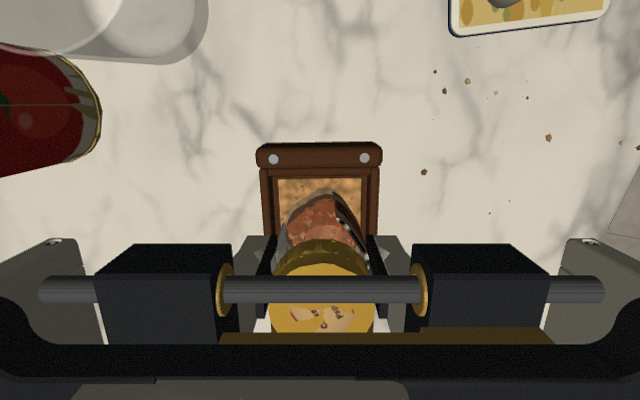

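Call:
{"op": "servo_tool", "data": {"motion": [[[0, 0, -15], 0, 255], [[0, 0, -30], 0, 255], [[0, 0, -40], 0, 255], [[0, 0, -40], 0, 255], [[0, 0, 0], 0, 255]]}}

```text
t: 3.95
eef_pos: [0.5111, -0.3801, 0.2128]
ee_rot: [-179.6, -0.4, -79.4]
ft_force: [0.8, 0.3, -0.5]
grip_width: 0.05
grasp_force: 15.0
```

```bash
python3 -c "
from h import *
p,X=cloud('side'); q,Y=cloud('scene')
cv2.imwrite('pics/s3.png',np.hstack([cv2.resize(p[150:350,280:440],None,fx=2.5,fy=2.5),cv2.resize(q[150:350,370:530],None,fx=2.5,fy=2.5)]))"
```

```text
(no output)
```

View pics/s3.png

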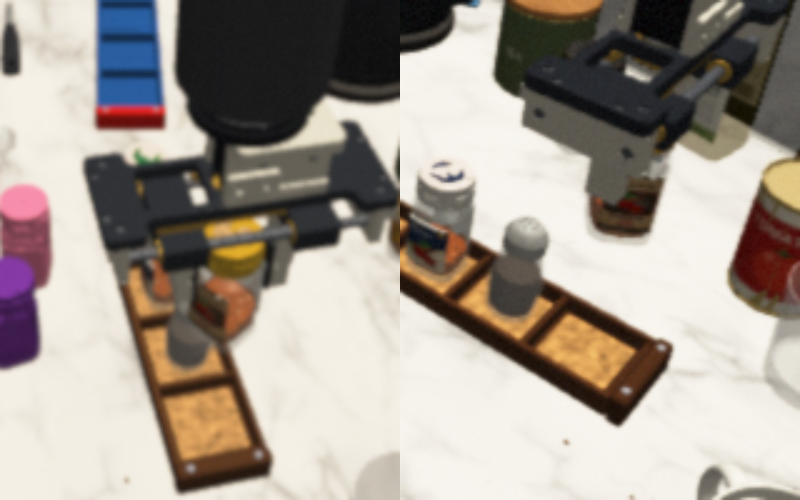

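```bash
cat >> h.py <<'E'
def slices(n,c,z0,z1,rad=.045,dz=.01):
    "jar outline per height: x-range and the camera-near side"
    p,X=cloud(n); z=X[...,2]
    for a in np.arange(z0,z1,dz):
        m=(z>=a)&(z<a+dz)&(np.hypot(X[...,0]-c[0],X[...,1]-c[1])<rad)
        if m.sum()>15:
            q=X[m]; A=np.c_[2*q[:,:2],np.ones(len(q))]; s=np.linalg.lstsq(A,(q[:,:2]**2).sum(1),rcond=None)[0]
            print(n,round(a,3),m.sum(),"x",np.percentile(q[:,0],[3,97]).round(4),"y",np.percentile(q[:,1],[3,97]).round(4),"circ",s[:2].round(4),np.sqrt(max(0,s[2]+s[0]**2+s[1]**2)).round(4))
E
python3 -c "
from h import *
s=r.get_state();print(s['eef_pos'],s['ee_rot'],s['grip_width'])
slices('side',(.51,-.38),.12,.25)
slices('scene',(.51,-.38),.12,.18)"
```

```text
[ 0.5087296  -0.37852016  0.20725594] [-1.79877647e+02 -3.73977656e-02 -7.94717048e+01] 0.04993736258664831
side 0.13 26 x [0.4856 0.5297] y [-0.4028 -0.3792] circ [ 0.509  -0.3795] 0.0216
side 0.14 73 x [0.4866 0.5308] y [-0.4022 -0.3825] circ [ 0.5095 -0.3791] 0.0219
side 0.15 90 x [0.4854 0.5318] y [-0.4032 -0.3816] circ [ 0.5092 -0.3789] 0.0228
side 0.16 103 x [0.4841 0.5322] y [-0.4036 -0.381 ] circ [ 0.5091 -0.3782] 0.0233
side 0.17 87 x [0.4881 0.5313] y [-0.4032 -0.3862] circ [ 0.5093 -0.3811] 0.0208
side 0.18 129 x [0.4724 0.5472] y [-0.4028 -0.3796] circ [ 0.5074 -0.3648] 0.0359
side 0.19 180 x [0.47   0.5487] y [-0.4028 -0.3794] circ [ 0.5061 -0.3611] 0.0401
side 0.2 199 x [0.4717 0.549 ] y [-0.4024 -0.3792] circ [ 0.507  -0.3635] 0.0372
side 0.21 148 x [0.4714 0.551 ] y [-0.3997 -0.3752] circ [ 0.5054 -0.3581] 0.0423
side 0.22 134 x [0.4949 0.5477] y [-0.3998 -0.3637] circ [ 0.5161 -0.3753] 0.0249
side 0.23 240 x [0.4941 0.5399] y [-0.3991 -0.3664] circ [ 0.516  -0.3816] 0.0172
scene 0.13 36 x [0.484 0.507] y [-0.4031 -0.3581] circ [ 0.5086 -0.3779] 0.023
scene 0.14 127 x [0.4835 0.5085] y [-0.4027 -0.3606] circ [ 0.5084 -0.3781] 0.0232
scene 0.15 132 x [0.4827 0.5098] y [-0.4041 -0.365 ] circ [ 0.5074 -0.3787] 0.0229
scene 0.16 129 x [0.4824 0.5113] y [-0.4037 -0.3714] circ [ 0.5093 -0.3771] 0.0251
scene 0.17 75 x [0.487  0.5103] y [-0.4038 -0.3874] circ [ 0.5091 -0.3807] 0.0222
```

The jar hangs upright and centred, and the grip width simply reads about 5 mm too high. Now I carry it over to the blue rack's far cell.

```bash
sed -i 's/list((R.T@st).round(1))/(R.T@st).round(1).tolist()/' h.py; python3 -c "
from h import *
plan((.460,.259,.215),-90,15)"
```

```text
15 rows pos [ 0.5077 -0.3781  0.2051] yaw -79.47
[[[-42.3, -4.6, -0.7], 0.0122], [[-42.4, -4.1, -0.7], 0.0122], [[-42.4, -3.6, -0.7], 0.0122], [[-42.5, -3.1, -0.7], 0.0122], [[-42.5, -2.6, -0.7], 0.0122], [[-42.5, -2.0, -0.7], 0.0122], [[-42.6, -1.5, -0.7], 0.0122], [[-42.6, -1.0, -0.7], 0.0122], [[-42.6, -0.5, -0.7], 0.0122], [[-42.6, 0.1, -0.7], 0.0122], [[-42.6, 0.6, -0.7], 0.0122], [[-42.6, 1.1, -0.7], 0.0122], [[-42.6, 1.6, -0.7], 0.0122], [[-42.5, 2.1, -0.7], 0.0122], [[-42.5, 2.7, -0.7], 0.0122]] turn total -10.53
```

Call:
{"op": "servo_tool", "data": {"motion": [[[-20, -2, -8], 0.012, 255], [[-42, -4, -6], 0.012, 255], [[-43, -3.5, 0], 0.012, 255], [[-43, -3, 0], 0.012, 255], [[-43, -2.5, 0], 0.012, 255], [[-43, -2, 0], 0.012, 255], [[-43, -1.5, 0], 0.012, 255], [[-43, -1, 0], 0.012, 255]]}}

```text
t: 4.95
eef_pos: [0.4822, -0.0574, 0.2191]
ee_rot: [179.9, -0.0, -85.0]
ft_force: [1.7, 0.5, -1.1]
grip_width: 0.05
grasp_force: 15.0
```

Call:
{"op": "servo_tool", "data": {"motion": [[[-43, -0.5, 0], 0.012, 255], [[-43, 0, 0], 0.012, 255], [[-43, 0.5, 0], 0.012, 255], [[-43, 1, 0], 0.012, 255], [[-43, 1.5, 0], 0.012, 255], [[-42, 2, 0], 0.012, 255], [[-40, 2.5, 0], 0.012, 255], [[-20, 0, 0], 0.012, 255]]}}

```text
t: 5.75
eef_pos: [0.4597, 0.2599, 0.2189]
ee_rot: [179.9, -0.1, -90.4]
ft_force: [0.3, 0.3, -0.6]
grip_width: 0.0502
grasp_force: 15.0
```

Call:
{"op": "servo_tool", "data": {"motion": [[[0, 0, 0], 0, 255], [[0, 0, 0], 0, 255], [[0, 0, 0], 0, 255]]}}

```text
t: 6.05
eef_pos: [0.4603, 0.2565, 0.2197]
ee_rot: [179.9, -0.1, -90.5]
ft_force: [0.3, -0.4, -0.3]
grip_width: 0.0505
grasp_force: 15.0
```

```bash
python3 - <<'E'
from h import *
s=r.get_state(); print(s["t"],s["eef_pos"],s["ee_rot"],s["joints"].round(1),s["grip_width"])
p,X=cloud("wrist"); cv2.imwrite("pics/w4.png",p)
hsv=cv2.cvtColor(p,cv2.COLOR_BGR2HSV); H,S,V=cv2.split(hsv); z=X[...,2]; w=(z>-.01)&(z<.04)
B=(H>100)&(H<125)&(S>130)&(V>40)&w; R=((H<6)|(H>174))&(S>170)&(V>80)&w
for nm,m in(("blue",B),("red",R)):
    k,l,st,ce=cv2.connectedComponentsWithStats(m.astype(np.uint8)); i=1+st[1:,4].argmax()
    q=X[l==i]; print(nm,ce[i].round(),st[i,4],cv2.minAreaRect(q[:,:2].astype(np.float32)*1000),np.nanpercentile(q[:,2],[2,98]).round(3))
E
```

```text
6.05 [0.46033004 0.25649569 0.21969426] [ 1.79927372e+02 -7.68591154e-02 -9.04778317e+01] [ 50.5   8.1 -20.5  -0.  -61.5 -50.9] 0.05050996589476331
blue [319.  95.] 14556 ((462.53363037109375, 189.7111053466797), (212.6356658935547, 76.71127319335938), 89.46504211425781) [0.007 0.025]Traceback (most recent call last):
  File "<stdin>", line 7, in <module>
ValueError: attempt to get argmax of an empty sequence
```

View pics/w4.png

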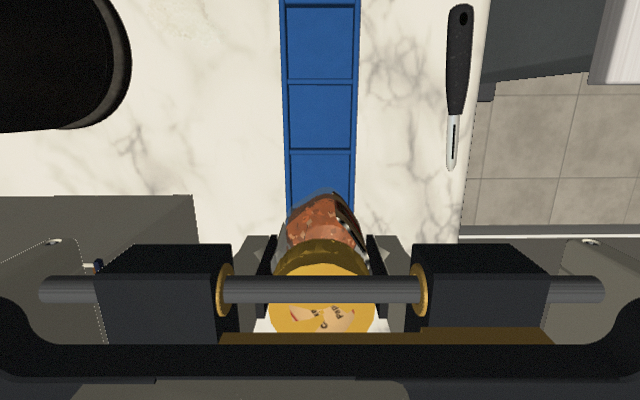

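The picture shows the blue rack running up the middle at columns 282–357, with dividers near rows 80 and 150. A grey box (bin) is at left, below row 195. I check the box clearance and the divider positions.

```bash
python3 - <<'E'
from h import *
p,X=cloud("wrist")
for u,v in((100,220),(190,200),(190,235),(20,215),(150,198)): print((u,v),X[v,u].round(3))
c=cams.get_calibration("wrist");K=c["camera_matrix"];T=c["world_from_camera"]
def ray(u,v,z):
    d=T[:3,:3]@np.linalg.inv(K)@[u,v,1]; return T[:3,3]+d*(z-T[2,3])/d[2]
g=p[:200,300:340].astype(float).sum(2).mean(1); dark=[i for i in range(1,199) if g[i]<g[i-1] and g[i]<=g[i+1] and g[i]<g.mean()*.85]
print([(i,round(g[i])) for i in dark])
for v in(4,80,150): print(v,ray(320,v,.024).round(4))
for u in(282,357): print(u,ray(u,100,.026).round(4))
q,Y=cloud("side"); z=Y[...,2]; m=(z>.08)&(z<.35)&(Y[...,1]>.2)&(Y[...,0]>.5)&(Y[...,0]<1)
print("box side",np.nanpercentile(Y[m],[1,50,99],axis=0).round(3))
q,Y=cloud("scene"); z=Y[250//2*0+60:140,250:350]; print("box scene",np.nanpercentile(z.reshape(-1,3),[2,50,98],axis=0).round(3))
E
```

```text
(100, 220) [0.67  0.28  0.085]
(190, 200) [0.616 0.285 0.011]
(190, 235) [0.616 0.323 0.026]
(20, 215) [0.76 0.28 0.07]
(150, 198) [0.66  0.28  0.016]
[(6, 103), (78, 218), (84, 150), (148, 121), (154, 227), (197, 209)]
4 [0.461  0.0876 0.024 ]
80 [0.4617 0.1548 0.024 ]
150 [0.4625 0.2254 0.024 ]
282 [0.5008 0.1737 0.026 ]
357 [0.4241 0.1744 0.026 ]
box side [[0.504 0.219 0.086]
 [0.662 0.573 0.181]
 [0.776 0.729 0.337]]
box scene [[0.445 0.132 0.   ]
 [0.636 0.284 0.156]
 [0.89  0.534 0.3  ]]
```

Call:
{"op": "servo_tool", "data": {"motion": [[[-6, 1, 30], 0, 255], [[0, 0, 40], 0, 255], [[0, 0, 35], 0, 255], [[0, 0, 20], 0, 255], [[0, 0, 8], 0, 255], [[0, 0, 5], 0, 255], [[0, 0, 0], 0, 255], [[0, 0, 0], 0, 255]]}}

```text
t: 7.05
eef_pos: [0.4603, 0.264, 0.0837]
ee_rot: [-179.9, 0.1, -90.5]
ft_force: [0.1, -0.5, -0.8]
grip_width: 0.0501
grasp_force: 15.0
```

Call:
{"op": "servo_tool", "data": {"motion": [[[0, 0, 2], 0, 255], [[0, 0, 2], 0, 255], [[0, 0, 0.5], 0, 255], [[0, 0, 0], 0, 255]]}}

```text
t: 7.45
eef_pos: [0.46, 0.2639, 0.079]
ee_rot: [-179.9, 0.1, -90.4]
ft_force: [-1.4, 0.5, 5.0]
grip_width: 0.0499
grasp_force: 15.0
```

Contact at 5 N, so the jar is on the floor. I release and lift.

Call:
{"op": "servo_tool", "data": {"motion": [[[0, 0, 0], 0, 0], [[0, 0, 0], 0, 0], [[0, 0, 0], 0, 0], [[0, 0, 0], 0, 0], [[0, 0, -25], 0, 0], [[0, 0, -40], 0, 0], [[0, 0, -45], 0, 0], [[0, 0, -30], 0, 0]]}}

```text
t: 8.25
eef_pos: [0.4603, 0.2638, 0.2212]
ee_rot: [-179.9, 0.1, -90.4]
ft_force: [1.2, 0.6, -0.6]
grip_width: 0.0874
grasp_force: 0.0
```

```bash
python3 -c "
from h import *
print(r.get_state()['eef_pos'])
slices('side',(.461,.263),.02,.12,dz=.02)
plan((.5005,-.316,.215),-79.4,14)"
```

```text
[0.46033447 0.2638348  0.22117011]
side 0.02 123 x [0.4266 0.5001] y [0.2256 0.2779] circ [0.4612 0.2628] 0.0292
side 0.04 86 x [0.4363 0.4845] y [0.237  0.2619] circ [0.4601 0.2617] 0.0215
side 0.06 91 x [0.4362 0.4838] y [0.2391 0.2647] circ [0.4604 0.2629] 0.0219
side 0.08 76 x [0.4391 0.4836] y [0.2413 0.2647] circ [0.461  0.2639] 0.0209
side 0.1 106 x [0.4422 0.4797] y [0.2411 0.2827] circ [0.4611 0.2614] 0.0167
14 rows pos [0.462  0.265  0.2256] yaw -90.39
[[[41.5, -3.0, 0.8], -0.0137], [[41.5, -2.5, 0.8], -0.0137], [[41.6, -1.9, 0.8], -0.0137], [[41.6, -1.3, 0.8], -0.0137], [[41.6, -0.8, 0.8], -0.0137], [[41.6, -0.2, 0.8], -0.0137], [[41.6, 0.4, 0.8], -0.0137], [[41.6, 1.0, 0.8], -0.0137], [[41.6, 1.5, 0.8], -0.0137], [[41.5, 2.1, 0.8], -0.0137], [[41.5, 2.7, 0.8], -0.0137], [[41.5, 3.2, 0.8], -0.0137], [[41.4, 3.8, 0.8], -0.0137], [[41.4, 4.4, 0.8], -0.0137]] turn total 10.99
```

Call:
{"op": "servo_tool", "data": {"motion": [[[25, -2, 0], -0.014, 0], [[44, -2.5, 0], -0.014, 0], [[44, -2, 0], -0.014, 0], [[44, -1.5, 0], -0.014, 0], [[44, -1, 0], -0.014, 0], [[44, 0, 0], -0.014, 0], [[44, 0.5, 0], -0.014, 0], [[44, 1, 0], -0.014, 0]]}}

```text
t: 9.1
eef_pos: [0.4815, -0.0708, 0.218]
ee_rot: [-180.0, 0.0, -84.0]
ft_force: [0.9, 1.3, -0.5]
grip_width: 0.088
grasp_force: 0.0
```

Call:
{"op": "servo_tool", "data": {"motion": [[[44, 1.5, 0], -0.014, 0], [[44, 2, 0], -0.014, 0], [[44, 2.7, 0], -0.014, 0], [[44, 3.2, 0], -0.014, 0], [[44, 3.8, 0], -0.014, 0], [[27, 3, 0], -0.014, 0], [[0, 0, 0], 0, 0], [[0, 0, 0], 0, 0]]}}

```text
t: 9.9
eef_pos: [0.4989, -0.3165, 0.2172]
ee_rot: [179.9, 0.0, -79.3]
ft_force: [-0.2, -0.2, 0.4]
grip_width: 0.0878
grasp_force: 0.0
```

```bash
python3 -c "
from h import *
p,X=cloud('wrist');z=X[...,2]
m=(z>.088)&(z<.108)&(np.hypot(X[...,0]-.501,X[...,1]+.316)<.03)
print(m.sum(),cv2.minEnclosingCircle(X[m][:,:2].astype(np.float32)*1000))
plan((.5005,-.316,.078),-79.4,1)"
```

```text
1098 ((501.4981689453125, -315.21563720703125), 17.136184692382812)
1 rows pos [ 0.499  -0.3159  0.2175] yaw -79.27
[[0.4, -1.4, 139.5], 0.0022] turn total -0.13
```

Call:
{"op": "servo_tool", "data": {"motion": [[[0, -2, 35], 0, 0], [[0, 0, 45], 0, 0], [[0, 0, 40], 0, 0], [[0, 0, 15], 0, 0], [[0, 0, 4], 0, 0], [[0, 0, 0], 0, 0], [[0, 0, 0], 0, 0]]}}

```text
t: 10.65
eef_pos: [0.5025, -0.3155, 0.0806]
ee_rot: [-179.9, -0.1, -79.2]
ft_force: [-0.6, -0.2, 1.3]
grip_width: 0.0878
grasp_force: 0.0
```

Call:
{"op": "servo_tool", "data": {"motion": [[[0, 0, 0], 0, 255], [[0, 0, 0], 0, 255], [[0, 0, 0], 0, 255], [[0, 0, 0], 0, 255], [[0, 0, 0], 0, 255], [[0, 0, 0], 0, 255], [[0, 0, 0], 0, 255], [[0, 0, 0], 0, 255]]}}

```text
t: 11.45
eef_pos: [0.5013, -0.3157, 0.079]
ee_rot: [180.0, 0.0, -79.2]
ft_force: [-0.8, 0.2, 0.0]
grip_width: 0.0374
grasp_force: 14.4
```

Call:
{"op": "servo_tool", "data": {"motion": [[[0, 0, 0], 0, 255], [[0, 0, 0], 0, 255]]}}

```text
t: 11.65
eef_pos: [0.5013, -0.3157, 0.079]
ee_rot: [180.0, 0.0, -79.2]
ft_force: [0.6, 0.2, -0.9]
grip_width: 0.0374
grasp_force: 14.4
```

```bash
python3 -c "
from h import *
print(r.get_state()['grip_width'])
p,X=cloud('wrist'); q,Y=cloud('side'); 
cv2.imwrite('pics/w5.png',np.hstack([p[150:350,170:470],cv2.resize(q[200:340,290:430],(200,200))]))
slices('side',(.501,-.315),.015,.1)"
```

```text
0.037420104783445395
side 0.015 254 x [0.4599 0.5371] y [-0.3502 -0.3014] circ [ 0.4988 -0.3158] 0.0342
side 0.025 50 x [0.4646 0.5276] y [-0.3339 -0.3144] circ [ 0.4992 -0.3116] 0.024
side 0.035 58 x [0.481 0.52 ] y [-0.3343 -0.3198] circ [ 0.5009 -0.3126] 0.0212
side 0.045 62 x [0.4844 0.5215] y [-0.3337 -0.3193] circ [ 0.5014 -0.3117] 0.021
side 0.055 99 x [0.4691 0.5347] y [-0.3319 -0.3176] circ [ 0.4981 -0.2963] 0.0357
side 0.065 112 x [0.4704 0.5345] y [-0.3315 -0.316 ] circ [ 0.5001 -0.3083] 0.0263
side 0.075 84 x [0.4721 0.5372] y [-0.3311 -0.3172] circ [ 0.5005 -0.3004] 0.0331
side 0.085 100 x [0.4758 0.5348] y [-0.3315 -0.3064] circ [ 0.506  -0.3154] 0.0183
side 0.095 74 x [0.4945 0.5314] y [-0.326  -0.3014] circ [ 0.5127 -0.3146] 0.0143
```

View pics/w5.png

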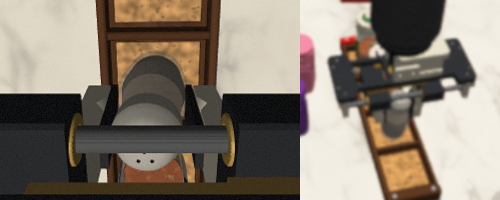

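Call:
{"op": "servo_tool", "data": {"motion": [[[0, 0, 0], 0, 80], [[0, 0, 0], 0, 80], [[0, 0, 4], 0, 80], [[0, 0, 4], 0, 80], [[0, 0, 0], 0, 80], [[0, 0, 0], 0, 255], [[0, 0, 0], 0, 255], [[0, 0, 0], 0, 255]]}}

```text
t: 12.6
eef_pos: [0.5013, -0.3157, 0.0711]
ee_rot: [180.0, -0.0, -79.2]
ft_force: [-1.4, -1.7, 1.1]
grip_width: 0.0419
grasp_force: 0.7
```

Call:
{"op": "servo_tool", "data": {"motion": [[[0, 0, 0], 0, 255], [[0, 0, 0], 0, 255], [[0, 0, 0], 0, 255], [[0, 0, 0], 0, 255]]}}

```text
t: 13.0
eef_pos: [0.5013, -0.3157, 0.0712]
ee_rot: [180.0, -0.0, -79.2]
ft_force: [-1.3, 0.1, 0.6]
grip_width: 0.0396
grasp_force: 14.9
```

Call:
{"op": "servo_tool", "data": {"motion": [[[0, 0, -8], 0, 255], [[0, 0, -20], 0, 255], [[0, 0, -35], 0, 255], [[0, 0, -40], 0, 255], [[0, 0, -35], 0, 255], [[0, 0, 0], 0, 255]]}}

```text
t: 13.6
eef_pos: [0.504, -0.3167, 0.2154]
ee_rot: [-179.5, -0.3, -79.2]
ft_force: [0.5, 0.3, -0.4]
grip_width: 0.0396
grasp_force: 14.7
```

```bash
python3 -c "
from h import *
s=r.get_state(); print(s['eef_pos'],s['grip_width'],s['grasp_force'])
slices('side',(.501,-.315),.12,.22);slices('scene',(.501,-.315),.12,.22)
plan((.461,.1905,.205),-90.4,12)"
```

```text
[ 0.50404628 -0.31674655  0.21538733] 0.039622874519065925 14.723854119511088
side 0.16 53 x [0.4848 0.5192] y [-0.3336 -0.3196] circ [ 0.5036 -0.3139] 0.0193
side 0.17 69 x [0.4844 0.5198] y [-0.3352 -0.3196] circ [ 0.504  -0.3145] 0.02
side 0.18 76 x [0.4875 0.5234] y [-0.335  -0.3227] circ [ 0.5047 -0.3143] 0.0206
side 0.19 139 x [0.4697 0.5391] y [-0.3343 -0.313 ] circ [ 0.5015 -0.3004] 0.0343
side 0.2 161 x [0.4708 0.5384] y [-0.3329 -0.3157] circ [ 0.5009 -0.3013] 0.033
side 0.21 159 x [0.4718 0.5398] y [-0.3324 -0.3153] circ [ 0.5045 -0.3113] 0.0256
scene 0.15 46 x [0.4822 0.5033] y [-0.3326 -0.302 ] circ [ 0.5012 -0.3136] 0.0185
scene 0.16 92 x [0.4812 0.5051] y [-0.334  -0.3042] circ [ 0.5018 -0.3137] 0.0196
scene 0.17 100 x [0.4811 0.5063] y [-0.3348 -0.3062] circ [ 0.5019 -0.3143] 0.0202
scene 0.18 65 x [0.4821 0.5118] y [-0.3352 -0.3259] circ [ 0.5003 -0.3144] 0.0202
scene 0.19 140 x [0.467  0.5354] y [-0.3343 -0.3134] circ [ 0.4984 -0.2969] 0.0383
scene 0.2 156 x [0.4667 0.5368] y [-0.3328 -0.3135] circ [ 0.4984 -0.2962] 0.0384
scene 0.21 87 x [0.4654 0.537 ] y [-0.3324 -0.3148] circ [ 0.4977 -0.2886] 0.0441
12 rows pos [ 0.5017 -0.3155  0.2103] yaw -79.24
[[[-42.1, -4.5, 0.4], 0.0162], [[-42.1, -3.9, 0.4], 0.0162], [[-42.2, -3.2, 0.4], 0.0162], [[-42.2, -2.5, 0.4], 0.0162], [[-42.3, -1.8, 0.4], 0.0162], [[-42.3, -1.1, 0.4], 0.0162], [[-42.3, -0.4, 0.4], 0.0162], [[-42.3, 0.3, 0.4], 0.0162], [[-42.3, 0.9, 0.4], 0.0162], [[-42.3, 1.6, 0.4], 0.0162], [[-42.2, 2.3, 0.4], 0.0162], [[-42.2, 3.0, 0.4], 0.0162]] turn total -11.16
```

Call:
{"op": "servo_tool", "data": {"motion": [[[-20, -2, 0], 0.014, 255], [[-43, -4.3, 0], 0.014, 255], [[-43, -3.5, 0], 0.014, 255], [[-43, -3, 0], 0.015, 255], [[-43, -2.3, 0], 0.015, 255], [[-43, -1.6, 0], 0.015, 255], [[-43, -1, 0], 0.015, 255], [[-43, -0.3, 0], 0.015, 255]]}}

```text
t: 14.5
eef_pos: [0.475, 0.0065, 0.2079]
ee_rot: [179.9, -0.0, -86.0]
ft_force: [0.5, 0.1, -0.7]
grip_width: 0.0394
grasp_force: 14.7
```

Call:
{"op": "servo_tool", "data": {"motion": [[[-43, 0.3, 0], 0.015, 255], [[-43, 1, 0], 0.015, 255], [[-43, 1.6, 0], 0.015, 255], [[-40, 2, 0], 0.015, 255], [[-17, 2, 0], 0.015, 255], [[0, 0, 0], 0, 255], [[0, 0, 0], 0, 255]]}}

```text
t: 15.2
eef_pos: [0.4601, 0.1904, 0.2078]
ee_rot: [179.9, -0.1, -90.2]
ft_force: [-0.1, -1.4, -2.5]
grip_width: 0.0398
grasp_force: 14.7
```

```bash
python3 -c "
from h import *
s=r.get_state(); print(s['eef_pos'],s['grip_width'],s['grasp_force'])
slices('side',s['eef_pos'],.15,.185)
plan((.461,.1895,.070),-90.4,1)"
```

```text
[0.46009275 0.1903684  0.20784304] 0.03975848479675026 14.723250184833887
side 0.15 35 x [0.4404 0.478 ] y [0.1736 0.1906] circ [0.4597 0.1924] 0.018
side 0.16 42 x [0.4402 0.4776] y [0.1718 0.1887] circ [0.4603 0.1927] 0.0195
side 0.17 44 x [0.4408 0.4805] y [0.1696 0.1885] circ [0.4604 0.1906] 0.0192
side 0.18 69 x [0.4284 0.4885] y [0.1717 0.1864] circ [0.4602 0.2015] 0.0288
1 rows pos [0.4603 0.1899 0.2081] yaw -90.22
[[0.4, -0.7, 138.1], 0.0032] turn total -0.18
```

Call:
{"op": "servo_tool", "data": {"motion": [[[1, -1, 30], 0, 255], [[0, 0, 40], 0, 255], [[0, 0, 35], 0, 255], [[0, 0, 20], 0, 255], [[0, 0, 8], 0, 255], [[0, 0, 4], 0, 255], [[0, 0, 0], 0, 255], [[0, 0, 0], 0, 255]]}}

```text
t: 16.05
eef_pos: [0.4625, 0.1899, 0.0731]
ee_rot: [-179.9, 0.1, -90.2]
ft_force: [0.1, 0.7, -1.4]
grip_width: 0.0397
grasp_force: 14.7
```

Call:
{"op": "servo_tool", "data": {"motion": [[[0, 0, 1], 0, 255], [[0, 0, 1], 0, 255], [[0, 0, 1], 0, 255], [[0, 0, 0], 0, 255]]}}

```text
t: 16.45
eef_pos: [0.4618, 0.1896, 0.0691]
ee_rot: [-180.0, 0.0, -90.2]
ft_force: [-0.5, -0.5, -1.0]
grip_width: 0.0396
grasp_force: 14.7
```

One more millimetre or so, then release and lift.

Call:
{"op": "servo_tool", "data": {"motion": [[[0, 0, 1], 0, 255], [[0, 0, 0.5], 0, 255], [[0, 0, 0], 0, 255]]}}

```text
t: 16.75
eef_pos: [0.462, 0.1897, 0.068]
ee_rot: [-180.0, 0.0, -90.2]
ft_force: [-2.1, -0.7, 6.3]
grip_width: 0.0395
grasp_force: 15.2
```

Call:
{"op": "servo_tool", "data": {"motion": [[[0, 0, 0], 0, 0], [[0, 0, 0], 0, 0], [[0, 0, 0], 0, 0], [[0, 0, 0], 0, 0], [[0, 0, -25], 0, 0], [[0, 0, -40], 0, 0], [[0, 0, -45], 0, 0], [[0, 0, -40], 0, 0]]}}

```text
t: 17.55
eef_pos: [0.4619, 0.1895, 0.2196]
ee_rot: [-180.0, 0.0, -90.2]
ft_force: [1.2, 0.5, -0.4]
grip_width: 0.0872
grasp_force: 0.0
```

```bash
python3 -c "
from h import *
print(r.get_state()['eef_pos'])
slices('side',(.461,.191),.04,.12,dz=.02)
plan((.486,-.2425,.22),-79.4,10)"
```

```text
[0.46187099 0.18946701 0.21961481]
side 0.04 81 x [0.4443 0.4815] y [0.1707 0.191 ] circ [0.4624 0.1904] 0.018
side 0.06 68 x [0.4472 0.4776] y [0.1736 0.1917] circ [0.4636 0.1903] 0.0155
side 0.08 79 x [0.4499 0.4793] y [0.1738 0.1992] circ [0.4644 0.1871] 0.0115
10 rows pos [0.4647 0.191  0.2264] yaw -90.15
[[[43.3, -2.2, 0.6], -0.0188], [[43.4, -1.4, 0.6], -0.0188], [[43.4, -0.6, 0.6], -0.0188], [[43.4, 0.2, 0.6], -0.0188], [[43.4, 1.0, 0.6], -0.0188], [[43.4, 1.8, 0.6], -0.0188], [[43.3, 2.6, 0.6], -0.0188], [[43.3, 3.5, 0.6], -0.0188], [[43.2, 4.3, 0.6], -0.0188], [[43.1, 5.1, 0.6], -0.0188]] turn total 10.75
```

Call:
{"op": "servo_tool", "data": {"motion": [[[25, -2, 0], -0.017, 0], [[44, -2, 0], -0.017, 0], [[44, -1.5, 0], -0.017, 0], [[44, -0.6, 0], -0.017, 0], [[44, 0.2, 0], -0.017, 0], [[44, 1, 0], -0.017, 0], [[44, 1.8, 0], -0.017, 0], [[44, 2.6, 0], -0.017, 0]]}}

```text
t: 18.4
eef_pos: [0.4818, -0.1449, 0.2176]
ee_rot: [-180.0, 0.0, -82.4]
ft_force: [1.1, 0.7, -0.2]
grip_width: 0.0876
grasp_force: 0.0
```

Call:
{"op": "servo_tool", "data": {"motion": [[[44, 3.5, 0], -0.017, 0], [[38, 4, 0], -0.017, 0], [[18, 2, 0], -0.017, 0], [[0, 0, 0], 0, 0], [[0, 0, 0], 0, 0]]}}

```text
t: 18.9
eef_pos: [0.4867, -0.2436, 0.2171]
ee_rot: [180.0, 0.0, -79.6]
ft_force: [-0.3, 0.4, 0.1]
grip_width: 0.0877
grasp_force: 0.0
```

```bash
python3 -c "
from h import *
p,X=cloud('wrist');z=X[...,2]
for cx,cy in((.486,-.2425),(.4675,-.1645)):
    m=(z>.1)&(z<.118)&(np.hypot(X[...,0]-cx,X[...,1]-cy)<.032)
    if m.any(): print(m.sum(),cv2.minEnclosingCircle(X[m][:,:2].astype(np.float32)*1000))
plan((.486,-.2425,.082),-79.4,1)"
```

```text
2271 ((486.38397216796875, -241.2033233642578), 23.226659774780273)
482 ((467.6162109375, -163.6305694580078), 21.531831741333008)
1 rows pos [ 0.4868 -0.2431  0.2173] yaw -79.55
[[-0.7, 0.7, 135.3], -0.0027] turn total 0.15
```

Call:
{"op": "servo_tool", "data": {"motion": [[[-1.5, 1, 35], 0, 0], [[0, 0, 45], 0, 0], [[0, 0, 40], 0, 0], [[0, 0, 13], 0, 0], [[0, 0, 3], 0, 0], [[0, 0, 0], 0, 0], [[0, 0, 0], 0, 0]]}}

```text
t: 19.65
eef_pos: [0.4868, -0.2418, 0.0829]
ee_rot: [-179.9, -0.0, -79.5]
ft_force: [-0.8, -0.4, 0.4]
grip_width: 0.0873
grasp_force: 0.0
```

Call:
{"op": "servo_tool", "data": {"motion": [[[0, 0, 0], 0, 255], [[0, 0, 0], 0, 255], [[0, 0, 0], 0, 255], [[0, 0, 0], 0, 255], [[0, 0, 0], 0, 255], [[0, 0, 0], 0, 255], [[0, 0, 0], 0, 255], [[0, 0, 0], 0, 255]]}}

```text
t: 20.45
eef_pos: [0.4858, -0.2422, 0.0816]
ee_rot: [-180.0, -0.0, -79.5]
ft_force: [0.9, -1.1, 1.5]
grip_width: 0.0464
grasp_force: 14.8
```

Call:
{"op": "servo_tool", "data": {"motion": [[[0, 0, -8], 0, 255], [[0, 0, -20], 0, 255], [[0, 0, -35], 0, 255], [[0, 0, -40], 0, 255], [[0, 0, -35], 0, 255], [[0, 0, 0], 0, 255]]}}

```text
t: 21.05
eef_pos: [0.4882, -0.2429, 0.2254]
ee_rot: [-179.5, -0.2, -79.5]
ft_force: [-0.1, 0.8, -1.3]
grip_width: 0.0467
grasp_force: 14.8
```

```bash
python3 -c "
from h import *
s=r.get_state(); print(s['eef_pos'],s['grip_width'],s['grasp_force'])
slices('side',(.486,-.242),.13,.18);slices('scene',(.486,-.242),.13,.18)
plan((.461,.1185,.215),-90.4,8)"
```

```text
[ 0.48820567 -0.2428851   0.22540756] 0.04667464585711819 14.763626731582917
side 0.15 35 x [0.4673 0.5126] y [-0.2646 -0.2461] circ [ 0.4895 -0.2406] 0.0239
side 0.16 75 x [0.4659 0.5118] y [-0.2652 -0.2432] circ [ 0.4888 -0.2399] 0.0248
side 0.17 96 x [0.4645 0.5137] y [-0.2651 -0.2388] circ [ 0.4885 -0.24  ] 0.025
scene 0.15 60 x [0.463  0.5009] y [-0.2655 -0.2307] circ [ 0.4864 -0.2419] 0.023
scene 0.16 116 x [0.4623 0.5013] y [-0.2655 -0.2326] circ [ 0.486  -0.2422] 0.023
scene 0.17 124 x [0.4616 0.5003] y [-0.2656 -0.2304] circ [ 0.4856 -0.2414] 0.0237
8 rows pos [ 0.4858 -0.242   0.2205] yaw -79.53
[[[-44.9, -5.1, 0.7], 0.0237], [[-45.0, -4.1, 0.7], 0.0237], [[-45.1, -3.0, 0.7], 0.0237], [[-45.1, -1.9, 0.7], 0.0237], [[-45.2, -0.9, 0.7], 0.0237], [[-45.2, 0.2, 0.7], 0.0237], [[-45.1, 1.3, 0.7], 0.0237], [[-45.1, 2.3, 0.7], 0.0237]] turn total -10.87
```

Call:
{"op": "servo_tool", "data": {"motion": [[[-20, -2.5, 0], 0.021, 255], [[-42, -4.5, 0], 0.021, 255], [[-44, -3.8, 0], 0.021, 255], [[-44, -2.8, 0], 0.021, 255], [[-44, -1.8, 0], 0.021, 255], [[-44, -0.9, 0], 0.021, 255], [[-44, 0, 0], 0.021, 255], [[-42, 1, 0], 0.021, 255]]}}

```text
t: 21.95
eef_pos: [0.4658, 0.0835, 0.2183]
ee_rot: [179.9, -0.1, -89.2]
ft_force: [0.7, -0.4, -1.8]
grip_width: 0.0468
grasp_force: 14.8
```

Call:
{"op": "servo_tool", "data": {"motion": [[[-27, 2, 0], 0.021, 255], [[-10, 0.8, 0], 0, 255], [[0, 0, 0], 0, 255], [[0, 0, 0], 0, 255]]}}

```text
t: 22.35
eef_pos: [0.4635, 0.1184, 0.2187]
ee_rot: [179.9, -0.1, -90.3]
ft_force: [-0.3, -0.3, -1.0]
grip_width: 0.0467
grasp_force: 14.8
```

```bash
python3 -c "
from h import *
plan((.461,.1180,.080),-90.4,1)"
```

```text
1 rows pos [0.4635 0.1184 0.2187] yaw -90.32
[[0.4, 2.5, 138.7], 0.0015] turn total -0.08
```

Call:
{"op": "servo_tool", "data": {"motion": [[[0, 2, 30], 0, 255], [[0, 0, 40], 0, 255], [[0, 0, 35], 0, 255], [[0, 0, 20], 0, 255], [[0, 0, 8], 0, 255], [[0, 0, 5], 0, 255], [[0, 0, 0], 0, 255], [[0, 0, 0], 0, 255]]}}

```text
t: 23.15
eef_pos: [0.4628, 0.1192, 0.0825]
ee_rot: [-179.9, 0.1, -90.3]
ft_force: [-0.6, 0.4, -1.5]
grip_width: 0.0468
grasp_force: 14.8
```

Call:
{"op": "servo_tool", "data": {"motion": [[[0, 0, 1], 0, 255], [[0, 0, 0.5], 0, 255], [[0, 0, 0], 0, 255]]}}

```text
t: 23.45
eef_pos: [0.4622, 0.1192, 0.0804]
ee_rot: [-180.0, 0.0, -90.3]
ft_force: [0.5, -0.2, -0.8]
grip_width: 0.0465
grasp_force: 14.8
```

Call:
{"op": "servo_tool", "data": {"motion": [[[0, 0, 1], 0, 255], [[0, 0, 1], 0, 255], [[0, 0, 0], 0, 255]]}}

```text
t: 23.75
eef_pos: [0.4622, 0.1191, 0.0785]
ee_rot: [-180.0, -0.0, -90.3]
ft_force: [-1.8, 0.3, 4.3]
grip_width: 0.0465
grasp_force: 14.8
```

Call:
{"op": "servo_tool", "data": {"motion": [[[0, 0, 0], 0, 0], [[0, 0, 0], 0, 0], [[0, 0, 0], 0, 0], [[0, 0, 0], 0, 0], [[0, 0, -25], 0, 0], [[0, 0, -40], 0, 0], [[0, 0, -45], 0, 0], [[0, 0, -30], 0, 0]]}}

```text
t: 24.55
eef_pos: [0.4627, 0.1193, 0.2211]
ee_rot: [-179.9, 0.1, -90.3]
ft_force: [0.8, 0.9, -0.5]
grip_width: 0.0876
grasp_force: 0.0
```

```bash
python3 -c "
from h import *
slices('side',(.462,.1192),.04,.12,dz=.02)
plan((.4675,-.164,.22),-79.4,7)"
```

```text
side 0.04 89 x [0.4399 0.4867] y [0.0968 0.1151] circ [0.4634 0.1225] 0.0251
side 0.06 115 x [0.4399 0.4862] y [0.0965 0.1254] circ [0.4631 0.1204] 0.0233
side 0.08 86 x [0.4423 0.4856] y [0.0971 0.1178] circ [0.4635 0.1207] 0.0218
side 0.1 128 x [0.4425 0.4829] y [0.0995 0.1397] circ [0.4628 0.1198] 0.017
7 rows pos [0.4647 0.1201 0.2254] yaw -90.27
[[[40.6, -0.6, 0.8], -0.0271], [[40.6, 0.5, 0.8], -0.0271], [[40.6, 1.6, 0.8], -0.0271], [[40.5, 2.7, 0.8], -0.0271], [[40.4, 3.8, 0.8], -0.0271], [[40.3, 4.9, 0.8], -0.0271], [[40.1, 6.0, 0.8], -0.0271]] turn total 10.87
```

Call:
{"op": "servo_tool", "data": {"motion": [[[22, -0.5, 0], -0.024, 0], [[42, 0, 0], -0.024, 0], [[42, 1.2, 0], -0.024, 0], [[42, 2.3, 0], -0.024, 0], [[42, 3.4, 0], -0.024, 0], [[42, 4.5, 0], -0.024, 0], [[34, 4.5, 0], -0.024, 0], [[16, 2, 0], -0.024, 0]]}}

```text
t: 25.4
eef_pos: [0.4652, -0.1662, 0.2176]
ee_rot: [180.0, 0.0, -79.4]
ft_force: [0.3, -0.1, 0.2]
grip_width: 0.0875
grasp_force: 0.0
```

Call:
{"op": "servo_tool", "data": {"motion": [[[0, 0, 0], 0, 0], [[0, 0, 0], 0, 0], [[0, 0, 0], 0, 0]]}}

```text
t: 25.7
eef_pos: [0.4657, -0.1632, 0.2179]
ee_rot: [180.0, 0.0, -79.3]
ft_force: [-0.0, 0.2, -0.3]
grip_width: 0.0877
grasp_force: 0.0
```

```bash
python3 -c "
from h import *
p,X=cloud('wrist');z=X[...,2]
m=(z>.1)&(z<.12)&(np.hypot(X[...,0]-.4675,X[...,1]+.164)<.032)
if m.any(): print(m.sum(),cv2.minEnclosingCircle(X[m][:,:2].astype(np.float32)*1000))
plan((.4675,-.164,.082),-79.4,1)"
```

```text
2023 ((467.2872619628906, -163.71481323242188), 21.292057037353516)
1 rows pos [ 0.4658 -0.163   0.218 ] yaw -79.3
[[1.2, -1.5, 136.0], 0.0017] turn total -0.1
```

Call:
{"op": "servo_tool", "data": {"motion": [[[1, -1.5, 35], 0, 0], [[0, 0, 45], 0, 0], [[0, 0, 40], 0, 0], [[0, 0, 13], 0, 0], [[0, 0, 3], 0, 0], [[0, 0, 0], 0, 0], [[0, 0, 0], 0, 0]]}}

```text
t: 26.45
eef_pos: [0.4685, -0.1642, 0.0832]
ee_rot: [-179.9, -0.0, -79.3]
ft_force: [-0.3, 0.5, -0.4]
grip_width: 0.0876
grasp_force: 0.0
```

Call:
{"op": "servo_tool", "data": {"motion": [[[0, 0, 0], 0, 255], [[0, 0, 0], 0, 255], [[0, 0, 0], 0, 255], [[0, 0, 0], 0, 255], [[0, 0, 0], 0, 255], [[0, 0, 0], 0, 255], [[0, 0, 0], 0, 255], [[0, 0, 0], 0, 255]]}}

```text
t: 27.25
eef_pos: [0.4674, -0.1646, 0.082]
ee_rot: [180.0, -0.0, -79.3]
ft_force: [-0.4, 0.3, -1.0]
grip_width: 0.0419
grasp_force: 15.0
```

Call:
{"op": "servo_tool", "data": {"motion": [[[0, 0, -8], 0, 255], [[0, 0, -20], 0, 255], [[0, 0, -35], 0, 255], [[0, 0, -40], 0, 255], [[0, 0, -35], 0, 255], [[0, 0, 0], 0, 255]]}}

```text
t: 27.85
eef_pos: [0.47, -0.1649, 0.2257]
ee_rot: [-179.5, -0.2, -79.3]
ft_force: [1.3, 0.7, -1.5]
grip_width: 0.0422
grasp_force: 15.0
```

```bash
python3 -c "
from h import *
s=r.get_state(); print(s['eef_pos'],s['grip_width'],s['grasp_force'])
slices('side',(.4675,-.164),.13,.18);slices('scene',(.4675,-.164),.13,.18)
plan((.4615,.0465,.22),-90.4,5)"
```

```text
[ 0.47003701 -0.16490042  0.2257079 ] 0.0421687217502804 14.990818188261983
side 0.15 29 x [0.4513 0.4866] y [-0.1828 -0.1675] circ [ 0.4712 -0.1623] 0.0205
side 0.16 58 x [0.453 0.491] y [-0.1842 -0.1685] circ [ 0.4711 -0.1629] 0.0205
side 0.17 66 x [0.4507 0.4902] y [-0.1846 -0.1702] circ [ 0.4712 -0.1622] 0.0212
scene 0.15 49 x [0.4479 0.4789] y [-0.1842 -0.1588] circ [ 0.4692 -0.1626] 0.0208
scene 0.16 87 x [0.4473 0.4782] y [-0.1841 -0.1571] circ [ 0.4681 -0.1632] 0.0205
scene 0.17 98 x [0.4465 0.4791] y [-0.1843 -0.1561] circ [ 0.4686 -0.1626] 0.0214
5 rows pos [ 0.4675 -0.1644  0.2211] yaw -79.35
[[[-41.7, -6.6, 0.2], 0.0386], [[-41.9, -5.0, 0.2], 0.0386], [[-42.1, -3.4, 0.2], 0.0386], [[-42.2, -1.8, 0.2], 0.0386], [[-42.2, -0.1, 0.2], 0.0386]] turn total -11.05
```

Call:
{"op": "servo_tool", "data": {"motion": [[[-20, -3.3, 0], 0.032, 255], [[-42, -6, 0], 0.032, 255], [[-42, -4.3, 0], 0.032, 255], [[-42, -2.5, 0], 0.032, 255], [[-40, -0.6, 0], 0.032, 255], [[-24, 0, 0], 0.032, 255], [[0, 0, 0], 0, 255], [[0, 0, 0], 0, 255]]}}

```text
t: 28.75
eef_pos: [0.4612, 0.0465, 0.2189]
ee_rot: [179.9, -0.1, -90.2]
ft_force: [0.2, 0.0, -1.5]
grip_width: 0.0424
grasp_force: 15.0
```

```bash
python3 -c "
from h import *
plan((.4620,.0460,.080),-90.4,1)"
```

```text
1 rows pos [0.4612 0.0465 0.2189] yaw -90.24
[[0.5, -0.8, 138.9], 0.0028] turn total -0.16
```

Call:
{"op": "servo_tool", "data": {"motion": [[[0, 0, 30], 0, 255], [[0, 0, 40], 0, 255], [[0, 0, 35], 0, 255], [[0, 0, 20], 0, 255], [[0, 0, 8], 0, 255], [[0, 0, 5], 0, 255], [[0, 0, 0], 0, 255], [[0, 0, 0], 0, 255]]}}

```text
t: 29.55
eef_pos: [0.4626, 0.0465, 0.083]
ee_rot: [-179.9, 0.0, -90.3]
ft_force: [0.5, 0.7, -1.5]
grip_width: 0.042
grasp_force: 15.0
```

Call:
{"op": "servo_tool", "data": {"motion": [[[0, 0, 1], 0, 255], [[0, 0, 1], 0, 255], [[0, 0, 1], 0, 255], [[0, 0, 0.5], 0, 255], [[0, 0, 0], 0, 255]]}}

```text
t: 30.05
eef_pos: [0.4621, 0.0465, 0.079]
ee_rot: [-180.0, 0.0, -90.3]
ft_force: [-1.8, 0.8, 4.3]
grip_width: 0.042
grasp_force: 15.0
```

Contact again at 4.3 N. I release, lift and back off towards -y for a final look.

Call:
{"op": "servo_tool", "data": {"motion": [[[0, 0, 0], 0, 0], [[0, 0, 0], 0, 0], [[0, 0, 0], 0, 0], [[0, 0, 0], 0, 0], [[0, 0, -25], 0, 0], [[0, 0, -40], 0, 0], [[0, 0, -45], 0, 0], [[0, 0, -40], 0, 0]]}}

```text
t: 30.85
eef_pos: [0.4619, 0.0463, 0.2307]
ee_rot: [-180.0, 0.0, -90.3]
ft_force: [1.1, 0.1, -0.5]
grip_width: 0.0875
grasp_force: 0.0
```

Call:
{"op": "servo_tool", "data": {"motion": [[[30, 0, -20], 0, 0], [[45, 0, 0], 0, 0], [[45, 0, 0], 0, 0], [[45, 0, 0], 0, 0], [[45, 0, 0], 0, 0], [[20, 0, 0], 0, 0], [[0, 0, 0], 0, 0], [[0, 0, 0], 0, 0]]}}

```text
t: 31.65
eef_pos: [0.4603, -0.184, 0.2483]
ee_rot: [180.0, 0.0, -90.4]
ft_force: [0.4, 0.1, -0.3]
grip_width: 0.0879
grasp_force: 0.0
```

```bash
python3 -c "
from h import *
p,X=cloud('scene'); q,Y=cloud('side')
cv2.imwrite('pics/f.png',np.hstack([cv2.resize(p[110:270,190:370],None,fx=2.2,fy=2.2),cv2.resize(q[90:250,260:440],None,fx=2.2,fy=2.2)]))
z=X[...,2]
for y in (.0465,.119,.19,.263):
    m=(z>.06)&(z<.13)&(np.hypot(X[...,0]-.462,X[...,1]-y)<.034); 
    print(y, m.sum(), m.any() and (z[m].max().round(3)))
    if m.any():
        t=m&(z>z[m].max()-.008); print(cv2.minEnclosingCircle(X[t][:,:2].astype(np.float32)*1000))
"
```

```text
0.0465 399 0.111
((461.9828186035156, 46.06288146972656), 21.38585662841797)
0.119 382 0.108
((462.8658752441406, 118.83826446533203), 24.69989776611328)
0.19 163 0.098
((461.599365234375, 188.94952392578125), 15.111330032348633)
0.263 344 0.111
((459.95068359375, 262.2971496582031), 23.358440399169922)
```

View pics/f.png

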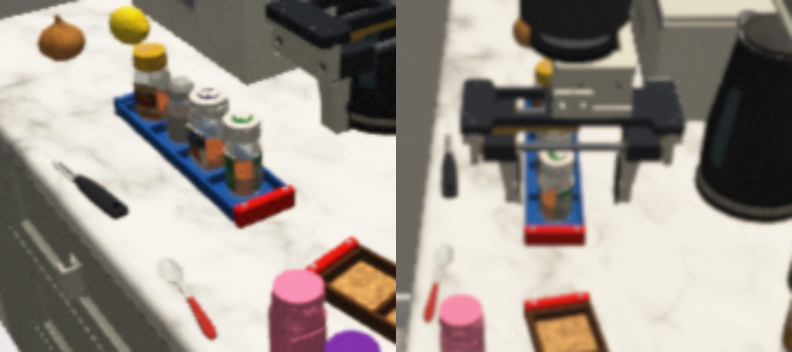

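The final picture shows all four upright, in order from the red end: green (243,155), blue (208,125), salt (180,110) and yellow (150,80). Their top heights match jars standing on the cell floor.

```bash
python3 -c "
from workcell import r
print(r.hand_in())"
```

```text
the job is handed in; nothing more can be done
None
```

The job is handed in: green, blue, salt and yellow stand upright in the blue rack, in that order from the red end, each in its own cell; it took about 32 s, and the hand-in gave no verdict.

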